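# Shift the audiometer output selector to the right ear

## Task

Set the audiometer's output selector for the right ear, which is red: take the black ball on the shift lever across the neutral slot to the side of the red marker, then push it forward towards that marker until it is fully home at the far end of its lane, and let go. Do not put it into the blue marker's far position on the way.

Things in the scene. Friction and masses are not known exactly. Their poses are not given: they have to be found in the camera images.
- selector: output selector, a fixed white box with grey top, 160 (x) x 150 (y) x 90 mm high. Origin: centre of its underside on the desk; x to its far side, y to its left, z up; yaw up to 0.5 rad. H-shaped opening in its top: the neutral slot runs along y through x = 0; at its ends, y = +19 and -19 mm, a lane runs along x from -27 to +27 mm. Slots 15 mm wide, lever stem 8 mm: 3.5 mm play each side.
- knob (a point): centre of the black 34 mm ball on the lever, 120 mm from the lever's pivot at (0, 0, 20) mm of the box frame. Starts in the neutral slot within 15 mm of its middle, 140 mm above the desk. In neutral at a lane: x 0, y +-33, z 135 mm of the box frame; fully home at a lane's far end: x 38, y +-31, z 129. Moves with 1 to 2 N and stays where left; the metal between the lanes stops diagonal moves.
- red_marker_top (a point): top centre of the round red marker button, 18 mm wide, 6 mm high, on the box's top beyond the far end of one lane: x = +60, y = +31 or -31, z = 97 mm of the box frame. It changes sides with the blue one from start to start.
- blue_marker_top (a point): top centre of the like blue marker button beyond the far end of the other lane: x = +60 mm and the opposite y.
There are look-alikes about, which are no part of the job. What is shaped like the selector but yellow is not meant.

How it is judged:
By the outcome, as a careful person would: the job done as asked, in the order asked, and still so for the second after the job is handed in, with the robot touching nothing.
It also fails if it takes over 32 s, if anything falls off the work surface, if the arm or the gripper's body presses on something with over 40 N, if the wrist force passes 120 N, or if a joint passes its speed limit or range.

## Robot

A 6-joint arm with a two-finger parallel gripper is mounted at the origin on a cart in front of the work surface, level with it; the furniture and walls round the work are solid. World frame = base frame: x ahead of the robot, y to its left, z up, the work surface at z = 0. Lengths are in m, angles in rad, forces in N, time in s.
With the tool pointing down it reaches from about 0.25 to 0.775 m from the base axis. Payload 4 kg.
Tool frame: the origin (TCP) lies at the very end of the fingers, on their centre line; the grasp point (between the pads) lies 19 mm behind it (robot.hold_point_z is the distance from the TCP to the grasp point, in m); z points along the fingers, y is the line along which they close (so a half turn about z gives the same grasp; the last joint's range is limited). The gripper opens to 94 mm and grips with 3 to 60 N. Pads are 16 mm wide; open, the fingers measure 119 mm over their backs; the gripper's body (75 mm by 177 mm) begins 78 mm behind the grasp point.
Start: joints at [-1.317, 0.087, 1.371, -0, 1.684, -0.103], TCP at [0.192, -0.515, 0.206] pointing down, gripper open.
Joint ranges: [-3.1, 3.1], [-0.76, 2.03], [0.27, 2.55], [-1.08, 4.22], [0.17, 2.65], [-2.57, 2.57]. Speed limits (rad/s): [2.79, 2.79, 3.14, 3.14, 3.14, 3.14].

## Interface

Orientations are given as [roll, pitch, yaw] about the fixed x, y, z axes, in that order (R = Rz(yaw) Ry(pitch) Rx(roll)).
In Python, from bench import robot gives the robot as it stands.
- The arm moves only by the tool carry_out, never from a script. Its argument "steps" is a list of rows, each a list of 3 entries, a list of its own where there are three numbers: the shift along the tool's x, y, z in m, then the turn about the tool's z in units of 10 degrees (1.0 is 10 degrees), then the closure, from -1 (fully open) to 1 (shut). In form: [[[tx, ty, tz], roll, jaw], ...]. A call has 1 to 10 rows; each row is the pose to reach, as a shift and turn from the pose commanded when the call began, along the tool's axes at that moment; what a row does not reach only later rows make up. A row lasts 1/8 s, in which the tool goes at most 62.5 mm and 10.7 degrees, less where a joint would pass 70% of its speed; a pose out of reach is approached as far as the arm can. A call with a gripper value outside its range is refused whole. The fingers move at their own pace and stop on an object; the grip force is fixed at half the most. Time passes only in rows, so rows that repeat a pose let the fingers close. It gives the time, the measured TCP pose, the force, the opening and the grip force at its end, in the units of the state.
- robot.get_obs(): the state, without advancing time (a new reading comes with each control period).
- robot.snapshot(name): name is "side" or "top" or "wrist"; returns a dict with "image" (384x512x3 uint8, red, green, blue), "z_map" (384x512 float32, m along the optical axis (not along the pixel's ray), 0 where there is no reading), "mtx" (3x3 intrinsics, pixels), "D" ([k1, k2, p1, p2, k3] as OpenCV has them; the pictures are not rectified), "R" (3x3) and "t" (3): a world point X has camera coordinates R X + t. Camera axes: x right, y down, z forward; pixel columns grow to the right and rows downward; lengths in m; the calibration is good to about 2 mm. A picture is of the moment at which its call begins.
- robot.close_job(): hands the job in; it is judged then, once.
The state is a dict: "time": time; "joint_positions": joint angles; "qvel": joint speeds; "joint_torque": joint torques, N m; "tool_pos": TCP position; "ee_rot": TCP orientation; "wrist_force": force on the tool from outside, world axes, zero at the start; "wrist_torque": the same for the moment, N m; "width": finger opening in m; "finger_force": force on a finger pad.
Only numpy, scipy, OpenCV 4.12 (cv2) and the standard library are available. Lean on these libraries where they do the work, as an engineer would, in place of code of your own. Each camera call takes 0.05 s, during which the arm holds its last target. There are 200 camera calls.

## Working session

There is one attempt and no reset: what is moved stays moved. The work goes in short steps, Python scripts to look and compute and a tool call to move; the robot and the scene stay as the last step left them, time stands still between calls to the robot, and variables do not carry over. Pictures are saved under pics/ and viewed, at most 10 in all, crops included, and the job is handed in when it is done.

Besides the shell and the picture viewer there is one more tool, called after "Emit:" by a JSON object that holds its "name" and its "arguments". carry_out: Moves the arm, as the interface text tells. Its arguments: {"type":"object","properties":{"steps":{"type":"array","items":{"type":"array"}}},"required":["steps"]}

```bash
mkdir -p pics; cat > h.py <<'E'
import numpy as np, cv2
from bench import robot
def snap(n):
    return robot.snapshot(n)
def pt(s,u,v,z=None):
    """pixel -> world; by depth map (z None) or plane height z"""
    K,D=np.array(s["mtx"]),np.array(s["D"])
    R,t=np.array(s["R"]),np.array(s["t"])
    xy=cv2.undistortPoints(np.array([[[u,v]]],float),K,D)[0,0]
    r=np.array([xy[0],xy[1],1.])
    c=-R.T@t; d=R.T@r
    if z is None: return c+d*s["z_map"][int(round(v)),int(round(u))]
    return c+d*(z-c[2])/d[2]
E
python3 - <<'E'
from h import *
o=robot.get_obs(); print(o["time"],o["tool_pos"],o["ee_rot"],o["width"])
a=[]
for n in("top","side"):
    s=snap(n); np.savez(f"{n}0.npz",**s); a.append(s["image"])
    c=-np.array(s["R"]).T@s["t"]; print(n,c)
    cv2.imwrite(f"pics/{n}0.png",s["image"][:,:,::-1])
E
```

```text
0.0 [ 0.19194678 -0.51484703  0.20431176] [-3.13941082e+00 -2.32204286e-04  3.56782747e-01] 0.09396354192407752
top [0.38520944 0.01457726 0.94906778]
side [0.31930085 0.63607553 0.63863452]
```

View pics/top0.png

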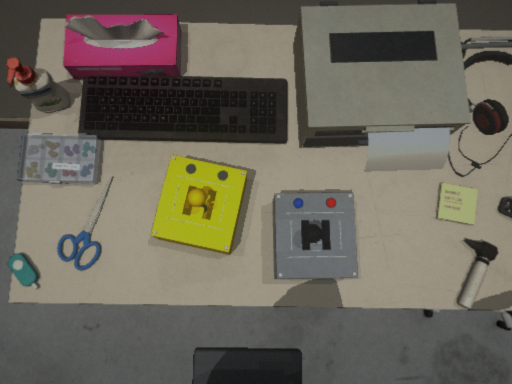

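View pics/side0.png

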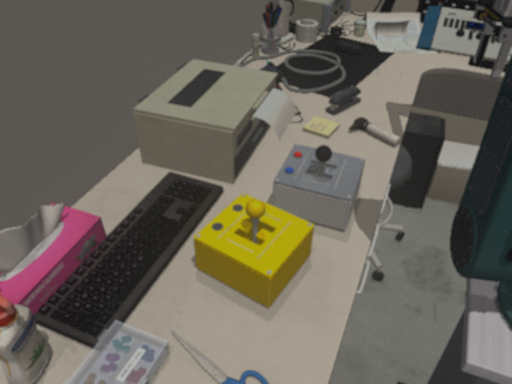

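The top view shows the grey selector with its blue marker at about (298,203), red marker at about (331,203) and black ball at about (316,233). The yellow decoy is to its left. In the side view the ball is at about (323,153).

```bash
python3 - <<'E'
from h import *
T=dict(np.load("top0.npz")); S=dict(np.load("side0.npz"))
def cen(m,box):
    k=np.zeros_like(m,np.uint8); x0,y0,x1,y1=box; k[y0:y1,x0:x1]=m[y0:y1,x0:x1]
    n,l,st,c=cv2.connectedComponentsWithStats(k); i=1+np.argmax(st[1:,4]); return c[i],st[i]
P={}
for nm,s,rb,bb in(("top",T,(322,194,340,212),(289,194,307,212)),("side",S,(288,148,305,162),(282,163,297,177))):
    im=s["image"].astype(int); r,g,b=im[...,0],im[...,1],im[...,2]
    for c,m,bx in(("red",(r>g+50)&(r>b+50),rb),("blue",(b>r+50)&(b>g+30),bb)):
        q,st=cen(m,bx); P[nm,c]=q; print(nm,c,q,st[4],pt(s,*q,z=.097),pt(s,*q))
im=T["image"].astype(int); print("depth ball top:",pt(T,316,233),"side:",pt(S,323,153))
red,blue=[(pt(T,*P["top",c],z=.097)+pt(S,*P["side",c],z=.097))/2 for c in("red","blue")]
d=blue-red; print("dist",np.linalg.norm(d[:2])); 
y=d[:2]/np.linalg.norm(d[:2]); sgn=1
x=np.array([y[1],-y[0]]); print("x axis if blue=+y",x,"yaw",np.arctan2(x[1],x[0]))
o=(red+blue)[:2]/2-.06*x; print("origin",o)
# ball: dark pixels; depth points above .115
for nm,s,bx in(("top",T,(296,213,336,255)),("side",S,(308,138,340,170))):
    x0,y0,x1,y1=bx
    pts=np.array([pt(s,u,v) for v in range(y0,y1) for u in range(x0,x1)])
    p=pts[(pts[:,2]>.11)&(pts[:,2]<.18)]
    A=np.c_[2*p,np.ones(len(p))]; f=np.linalg.lstsq(A,(p**2).sum(1),rcond=None)[0]
    print(nm,len(p),"sphere",f[:3],np.sqrt(f[3]+f[:3]@f[:3]),"maxz",p[:,2].max(), "box frame",(f[:2]-o)@x,(f[:2]-o)@y)
    q=np.array([(u,v) for v in range(y0,y1) for u in range(x0,x1)])[(pts[:,2]>.11)&(pts[:,2]<.18)]
    print("pix centre",(q.min(0)+q.max(0))/2,pt(s,*((q.min(0)+q.max(0))/2),z=.14))
E
```

```text
top red [330.8        202.10769231] 65 [ 0.53698189 -0.14275644  0.097     ] [ 0.5371688  -0.1429502   0.09595066]
top blue [298.  202.5] 60 [ 0.53502235 -0.08108443  0.097     ] [ 0.53516614 -0.08117625  0.09618216]
side red [297.5 154. ] 32 [ 0.53491242 -0.13948727  0.097     ] [ 0.53504112 -0.13995019  0.09667671]
side blue [288.90909091 169.54545455] 33 [ 0.5330484  -0.07841859  0.097     ] [ 0.53315335 -0.0787694   0.09673406]
depth ball top: [ 0.47179414 -0.10525581  0.15716934] side: [ 0.46949081 -0.08802386  0.14962884]
dist 0.06140011001579516
x axis if blue=+y [0.99951514 0.03113647] yaw 0.03114150701235242
origin [ 0.47502036 -0.11230487]
top 292 sphere [ 0.47337724 -0.10041587  0.14093137] 0.016054164127496016 maxz 0.15839213543788477 box frame -0.0012721449056137932 0.01193440151980146
pix centre [312. 233.] [ 0.47354212 -0.10080536  0.14      ]
side 249 sphere [ 0.47331261 -0.10393525  0.13609028] 0.019188917879486667 maxz 0.15654251583810602 box frame -0.001446322884309299 0.008418738160105424
pix centre [323. 155.] [ 0.47049695 -0.09544799  0.14      ]
```

Emit:
{"name": "carry_out", "arguments": {"steps": [[[0.05,-0.035,0],0.3,-1],[[0.1,-0.07,0],0.6,-1],[[0.15,-0.105,0],0.9,-1],[[0.2,-0.14,0],1.2,-1],[[0.25,-0.175,0],1.5,-1],[[0.3,-0.21,0],1.87,-1],[[0.35,-0.25,0],1.87,-1],[[0.408,-0.29,0],1.87,-1],[[0.408,-0.29,0],1.87,-1],[[0.408,-0.29,0],1.87,-1]]}}

```text
time: 1.35
tool_pos: [0.4729, -0.1009, 0.2049]
ee_rot: [3.141, 0.001, 0.032]
wrist_force: [0.1, -0.5, -0.1]
width: 0.0942
finger_force: 0.0
```

Emit:
{"name": "carry_out", "arguments": {"steps": [[[0,0,0.04],0,-1],[[0,0,0.07],0,-1],[[0,0,0.084],0,-1],[[0,0,0.084],0,-1],[[0,0,0.084],0,0.2],[[0,0,0.084],0,0.4],[[0,0,0.084],0,0.4],[[0,0,0.084],0,0.4]]}}

```text
time: 2.35
tool_pos: [0.4734, -0.1011, 0.1219]
ee_rot: [3.141, -0.001, 0.031]
wrist_force: [-0.2, -0.4, -0.3]
width: 0.0572
finger_force: 0.0
```

```bash
python3 - <<'E'
from h import *
a=[snap(n)["image"] for n in("top","side")]
im=np.hstack([cv2.resize(a[0][160:290,240:380],None,fx=2.8,fy=2.8),cv2.resize(a[1][110:240,240:380],None,fx=2.8,fy=2.8)])
cv2.imwrite("pics/g1.png",im[:,:,::-1])
E
```

```text
(no output)
```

View pics/g1.png

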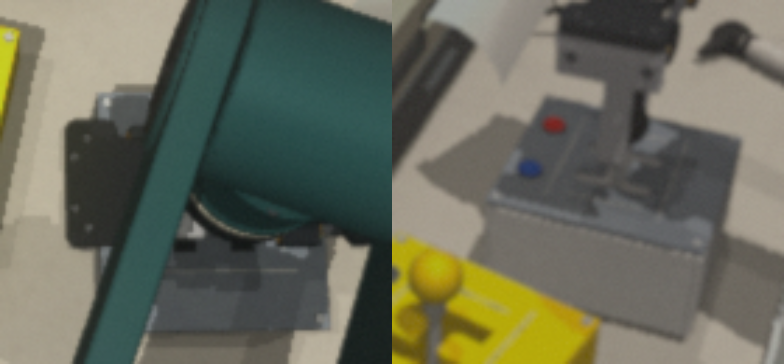

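The view from above is hidden by the arm; in the side view the black ball, at about (640,115), stands between the fingers. Closing.

Emit:
{"name": "carry_out", "arguments": {"steps": [[[0,0,0],0,0.8],[[0,0,0],0,1],[[0,0,0],0,1],[[0,0,0],0,1],[[0,0,0],0,1],[[0,0,0],0,1]]}}

```text
time: 3.2
tool_pos: [0.4731, -0.1013, 0.1215]
ee_rot: [3.141, -0.0, 0.03]
wrist_force: [-0.3, -0.7, -0.1]
width: 0.0326
finger_force: 30.0
```

Emit:
{"name": "carry_out", "arguments": {"steps": [[[0,0.006,-0.0005],0,1],[[0,0.012,-0.0005],0,1],[[0,0.018,0],0,1],[[0.001,0.024,0.001],0,1],[[0.001,0.03,0.002],0,1],[[0.001,0.036,0.003],0,1],[[0.001,0.041,0.004],0,1],[[0.001,0.044,0.0045],0,1],[[0.001,0.044,0.0045],0,1]]}}

```text
time: 4.32
tool_pos: [0.4756, -0.1429, 0.1177]
ee_rot: [-3.136, -0.001, 0.031]
wrist_force: [-2.0, 5.1, 5.5]
width: 0.0323
finger_force: 30.0
```

Emit:
{"name": "carry_out", "arguments": {"steps": [[[0.006,0,0],0,1],[[0.012,0,0.001],0,1],[[0.012,0,0.001],0,1]]}}

```text
time: 4.7
tool_pos: [0.4882, -0.1454, 0.1164]
ee_rot: [3.14, -0.001, 0.03]
wrist_force: [-0.7, 0.4, 4.0]
width: 0.0327
finger_force: 30.0
```

Emit:
{"name": "carry_out", "arguments": {"steps": [[[0.006,0,0.0005],0,1],[[0.012,-0.0005,0.002],0,1],[[0.018,-0.001,0.0035],0,1],[[0.024,-0.0015,0.0055],0,1],[[0.027,-0.002,0.006],0,1],[[0.029,-0.002,0.006],0,1],[[0.029,-0.002,0.006],0,1]]}}

```text
time: 5.58
tool_pos: [0.5165, -0.1427, 0.1101]
ee_rot: [3.14, -0.0, 0.03]
wrist_force: [-0.7, -5.0, 3.9]
width: 0.033
finger_force: 30.0
```

Emit:
{"name": "carry_out", "arguments": {"steps": [[[0.002,0.001,0.0005],0,1],[[0.004,0.001,0.001],0,1],[[0.006,0.001,0.001],0,1],[[0.006,0.001,0.001],0,1]]}}

```text
time: 6.08
tool_pos: [0.5185, -0.1427, 0.1093]
ee_rot: [-3.141, 0.009, 0.029]
wrist_force: [-11.9, -2.6, 11.4]
width: 0.0328
finger_force: 30.0
```

Emit:
{"name": "carry_out", "arguments": {"steps": [[[-0.003,0,-0.001],0,1],[[-0.003,0,-0.001],0,0.2],[[-0.003,0,-0.001],0,-0.3],[[-0.003,0,-0.001],0,-0.3],[[-0.003,0,-0.001],0,-0.3],[[-0.003,0,-0.001],0,-0.3],[[-0.003,0,-0.04],0,-0.3],[[-0.003,0,-0.08],0,-0.3],[[-0.003,0,-0.12],0,-0.3]]}}

```text
time: 7.2
tool_pos: [0.5193, -0.1426, 0.2302]
ee_rot: [-3.142, -0.0, 0.03]
wrist_force: [0.6, -0.0, -0.3]
width: 0.0613
finger_force: 0.0
```

Emit:
{"name": "carry_out", "arguments": {"steps": [[[-0.05,0.05,0],0,-0.3],[[-0.1,0.1,0],0,-0.3],[[-0.13,0.15,0],0,-0.3],[[-0.15,0.2,0],0,-0.3],[[-0.17,0.25,0],0,-0.3],[[-0.17,0.25,0],0,-0.3],[[-0.17,0.25,0],0,-0.3]]}}

```text
time: 8.07
tool_pos: [0.3572, -0.3974, 0.2289]
ee_rot: [-3.141, -0.0, 0.03]
wrist_force: [0.1, -0.1, -0.4]
width: 0.061
finger_force: 0.0
```

```bash
python3 - <<'E'
from h import *
ss=[snap(n) for n in("top","side")]; a=[s["image"] for s in ss]
o=np.array([.475,-.1123]);x=np.array([.9995,.0311]);y=np.array([-.0311,.9995])
for s,(x0,y0,x1,y1) in zip(ss,((290,190,350,260),(295,125,345,175))):
    p=np.array([pt(s,u,v) for v in range(y0,y1) for u in range(x0,x1)]); p=p[(p[:,2]>.11)&(p[:,2]<.18)]
    f=np.linalg.lstsq(np.c_[2*p,np.ones(len(p))],(p**2).sum(1),rcond=None)[0]
    print(len(p),f[:3],np.sqrt(f[3]+f[:3]@f[:3]),(f[:2]-o)@x,(f[:2]-o)@y)
im=np.hstack([cv2.resize(a[0][160:290,240:380],None,fx=2.8,fy=2.8),cv2.resize(a[1][110:240,240:380],None,fx=2.8,fy=2.8)])
cv2.imwrite("pics/e1.png",im[:,:,::-1])
E
```

```text
290 [ 0.51570031 -0.14026794  0.12853787] 0.018771344577765123 0.03981016037008467 -0.029219737714325025
227 [ 0.51498086 -0.14239563  0.12838207] 0.01788758554253708 0.039024893120990146 -0.031323987198751214
```

View pics/e1.png

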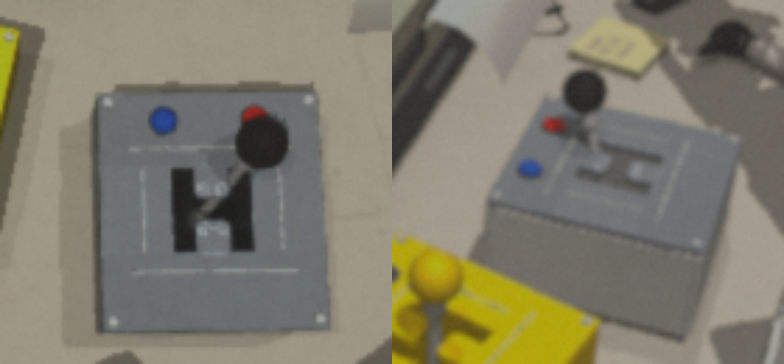

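The ball now sits by the red marker, at (262,140) in the left view. It measures x 39, y -30, z 128 mm in the box frame, against 38, -31, 129 for fully home, and the arm is clear of it.

```bash
python3 -c "
from bench import robot
print(robot.close_job())"
```

```text
the job is handed in; nothing more can be done
None
```

The selector is set to the right ear: the lever is fully home at the far end of the red marker's lane, was never in the blue position, has been released, and the job is handed in.

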